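# Set out the soaps and nail brush on their matching dishes

## Robot

A 6-joint arm with a two-finger parallel gripper is mounted at the origin on a cart in front of the work surface, level with it; the furniture and walls round the work are solid. World frame = base frame: x ahead of the robot, y to its left, z up, the work surface at z = 0. Lengths are in m, angles in rad, forces in N, time in s.
With the tool pointing down it reaches from about 0.25 to 0.725 m from the base axis. Payload 4 kg.
Tool frame: the origin (TCP) lies on the centre line of the jaws, within the pads' length; the fingertips stand 17 mm ahead of it and the grasp point (between the pads) lies 2 mm behind it; z points along the fingers, y is the line along which they close (so a half turn about z gives the same grasp; the last joint's range is limited). The gripper opens to 85 mm and grips with 20 to 120 N. Pads are 22 mm wide; open, the fingers measure 114 mm over their backs; the gripper's body (76 mm by 85 mm) begins 54 mm behind the grasp point. The pads swing forward as they close: fully open they stand 13 mm farther back than shut.
Start: joints at [1.215, 0.241, 0.005, 1.335, 0, 1.571], TCP at [0.174, 0.469, 0.248] pointing down, gripper open.
Joint ranges: [-2.72, 2.72], [-1.05, 1.87], [-1.09, 1.28], [-1.99, 2.15], [-1.42, 1.44], [-3.14, 3.14]. Speed limits (rad/s): [2.79, 2.79, 3.14, 3.14, 3.14, 3.14].

## Interface

Orientations are given as a unit quaternion [x, y, z, w].
In Python, from workcell import get_obs, imaging, order gives the robot as it stands.
- The arm moves only by the tool apply_moves, never from a script. Its argument "targets" is a list that holds one entry, the list of rows, each a list of 5 numbers: the shift along the world's x, y, z in units of 40 mm (1.0 is 40 mm), then the turn about the world's z in degrees, then the gripper command: -1 is shut, 1 is fully open, values between are in proportion. In form: [[[dx, dy, dz, turn, fingers], ...]]. A call has 1 to 8 rows; each row shifts and turns the commanded pose from where the row before left it; what a row does not reach is not made up. A row lasts 1/12 s, in which the tool goes at most 41.7 mm and 7.16 degrees, less where a joint would pass 70% of its speed; a pose out of reach is approached as far as the arm can. A call is refused whole if a number of a shift passes 1 or a number of a turn 7.16, either way. A call with a gripper value outside its range is refused whole. The fingers move at their own pace and stop on an object; the grip force is fixed at half the most. Time passes only in rows, so rows that do not move let the fingers close. It gives the time, the measured TCP pose, the force, the opening and the grip force at its end, in the units of the state.
- get_obs(): the state, without advancing time (a new reading comes with each control period).
- imaging.camera(name): name is "scene" or "top"; returns (picture, depth): 384x512x3 uint8, blue, green, red; 384x512 float32, m along the optical axis (not along the pixel's ray), 0 where there is no reading.
- imaging.get_calibration(name): a dict with "camera_matrix" (3x3 intrinsics, pixels), "eye" and "rotation" of the camera in the world. Camera axes: x right, y down, z forward; pixel columns grow to the right and rows downward; lengths in m; the calibration is good to about 2 mm. A picture is of the moment at which its call begins. get_calibration takes no time and is no camera call.
- order.job_done(): hands the job in; it is judged then, once.
The state is a dict: "clock": time; "joint_pos": joint angles; "joint_vel": joint speeds; "tau": joint torques, N m; "eef_pos": TCP position; "tool_rot": TCP orientation; "ft_force": force on the tool from outside, world axes, zero at the start; "ft_torque": the same for the moment, N m; "grip_width": finger opening in m; "grasp_force": force on a finger pad.
Only numpy, scipy, OpenCV 4.12 (cv2) and the standard library are available. Lean on these libraries where they do the work, as an engineer would, in place of code of your own. Each camera call takes 0.05 s, during which the arm holds its last target. There are 200 camera calls.

## Task

Set out the washing display: lay each soap bar flat on the dish of its own colour (green, pink, cream) and the wooden nail brush, bristles down, on the dark wooden rest. Each lies centred and lengthwise in its dish, resting on the ribs between the end lips; leave the two cream jars standing where they are.

Things in the scene. Friction and masses are not known exactly. Their poses are not given: they have to be found in the camera images.
- green_soap_center (a point): a loose soap bar, sage green with a pale flowered paper band, lying flat, 53 x 78 x 26 mm (own x, y, z), about 0.1 kg. The point is the bar's centre, 13 mm above its underside; y runs along its 78 mm length, z is up. Grasp it from above across its 53 mm width (along its x).
- pink_soap_center (a point): a loose soap bar, pink with a pale flowered paper band, lying flat, 53 x 78 x 26 mm (own x, y, z), about 0.1 kg. The point is the bar's centre, 13 mm above its underside; y runs along its 78 mm length, z is up. Grasp it from above across its 53 mm width (along its x).
- cream_soap_center (a point): a loose soap bar, cream-coloured with a purple paper band, lying flat, 53 x 78 x 26 mm (own x, y, z), about 0.1 kg. The point is the bar's centre, 13 mm above its underside; y runs along its 78 mm length, z is up. Grasp it from above across its 53 mm width (along its x).
- brush_center (a point): a loose wooden nail brush, pale wood back, lying bristles down, 36 x 92 x 33 mm (own x, y, z), about 0.06 kg. The point is its centre, 16.5 mm above its underside; y runs along its 92 mm length, z is up. The wooden back is the upper half (16 to 33 mm up, 36 mm wide), the bristle part below is rigid and 28 mm wide; grasp across the back (along its x) from above.
- green_dish_top (a point): a fixed low soap dish, glazed green, 66 mm wide (x) by 118 mm long (y). The point is the middle of its top, on the crests of its five low cross ribs, 10 mm above the table: a bar's underside rests at this height. Its long sides are open; at each short end a lip stands 4 mm above the ribs, with 106 mm between the lips. y runs along its length, z is up.
- pink_dish_top (a point): a fixed low soap dish, glazed pink, 66 mm wide (x) by 118 mm long (y). The point is the middle of its top, on the crests of its five low cross ribs, 10 mm above the table: a bar's underside rests at this height. Its long sides are open; at each short end a lip stands 4 mm above the ribs, with 106 mm between the lips. y runs along its length, z is up.
- cream_dish_top (a point): a fixed low soap dish, glazed cream yellow, 66 mm wide (x) by 118 mm long (y). The point is the middle of its top, on the crests of its five low cross ribs, 10 mm above the table: a bar's underside rests at this height. Its long sides are open; at each short end a lip stands 4 mm above the ribs, with 106 mm between the lips. y runs along its length, z is up.
- brush_rest_top (a point): a fixed low rest of dark wood, 50 mm wide (x) by 132 mm long (y), for the nail brush. The point is the middle of its top, on the crests of its five low cross ribs, 10 mm above the table: the brush's underside rests at this height. Its long sides are open; at each short end a lip stands 4 mm above the ribs, with 120 mm between the lips. y runs along its length, z is up.
- pink_jar: a loose closed cream jar with pink glass and a wooden lid, 68 mm across and 58 mm tall, among the soaps; not part of the job. Its origin is the centre of its underside.
- white_jar: a loose closed cream jar with clear and white glass and a wooden lid, 64 mm across and 52 mm tall, among the soaps; not part of the job. Its origin is the centre of its underside.
Mind the look-alikes: they are no part of the job. Leave any turquoise or yellow look-alike of the part that bears pink_soap_center alone.

How it is judged:
At the end, for the whole second after the job is handed in: Each soap lies on the dish of its colour and the brush on the wooden rest, each with its centre within 14 mm of the dish's middle, its length within 15 degrees of the dish's, level within 0.1 rad, seated on the ribs (height within 4 mm), and at rest (horizontal distance between green_soap_center and green_dish_top below 0.014 m and z of green_soap_center in the frame of green_dish_top between 0.009 and 0.017 m and angle between the y axis of green_soap_center and the y axis of green_dish_top, either way round below 0.26 rad and angle between each of green_soap_center, pink_soap_center, cream_soap_center, brush_center's own z axis and vertical below 0.1 rad and horizontal distance between pink_soap_center and pink_dish_top below 0.014 m and z of pink_soap_center in the frame of pink_dish_top between 0.009 and 0.017 m and angle between the y axis of pink_soap_center and the y axis of pink_dish_top, either way round below 0.26 rad and horizontal distance between cream_soap_center and cream_dish_top below 0.014 m and z of cream_soap_center in the frame of cream_dish_top between 0.009 and 0.017 m and angle between the y axis of cream_soap_center and the y axis of cream_dish_top, either way round below 0.26 rad and horizontal distance between brush_center and brush_rest_top below 0.014 m and z of brush_center in the frame of brush_rest_top between 0.0125 and 0.0205 m and angle between the y axis of brush_center and the y axis of brush_rest_top, either way round below 0.26 rad and linear speed of each of green_soap, pink_soap, cream_soap, brush below 0.02 m/s); the robot touches nothing.
It fails at once if the pink jar was moved more than 25 mm or tipped over (distance of pink_jar from where it was at the start of the episode above 0.025 m or angle between pink_jar's own z axis and vertical above 0.5 rad).
It fails at once if the white jar was moved more than 25 mm or tipped over (distance of white_jar from where it was at the start of the episode above 0.025 m or angle between white_jar's own z axis and vertical above 0.5 rad).
It also fails if it takes over 106 s, if anything falls off the work surface, if the arm or the gripper's body presses on something with over 40 N, if the wrist force passes 120 N, or if a joint passes its speed limit or range.

## Working session

There is one attempt and no reset: what is moved stays moved. The work goes in short steps, Python scripts to look and compute and a tool call to move; the robot and the scene stay as the last step left them, time stands still between calls to the robot, and variables do not carry over. Pictures are saved under pics/ and viewed, at most 14 in all, crops included, and the job is handed in when it is done.

Besides the shell and the picture viewer there is one more tool, called after "Call:" by a JSON object that holds its "method" and its "body", one argument or row to a line. apply_moves: Moves the arm, as the interface text tells. Its arguments: {"type":"object","properties":{"targets":{"type":"array","items":{"type":"array","items":{"type":"array","items":{"type":"number"}}}}},"required":["targets"]}

```bash
mkdir -p pics; python3 - <<'E'
from workcell import get_obs, imaging
import cv2, numpy as np
for n in("top","scene"):
    p,d=imaging.camera(n); c=imaging.get_calibration(n)
    cv2.imwrite(f"pics/{n}0.png",cv2.resize(p,(800,600),interpolation=cv2.INTER_CUBIC)); np.savez(f"{n}0.npz",p=p,d=d,K=c["camera_matrix"],e=c["eye"],R=c["rotation"]); print(n,c)
print(get_obs())
E
```

```text
top {'camera_matrix': array([[488.08189062,   0.        , 257.02425179],
       [  0.        , 488.08189062, 184.36321542],
       [  0.        ,   0.        ,   1.        ]]), 'eye': array([ 0.12821727, -0.12935527,  1.69375314]), 'rotation': array([ 0.70908846, -0.69732677,  0.0752514 , -0.07256824])}
scene {'camera_matrix': array([[437.70586156,   0.        , 252.16816718],
       [  0.        , 437.70586156, 184.94228089],
       [  0.        ,   0.        ,   1.        ]]), 'eye': array([-0.16574664,  1.13285352,  0.79090696]), 'rotation': array([-0.20318029,  0.83210917, -0.50077093,  0.12466187])}
{'clock': 0.1, 'joint_pos': array([1.21500056e+00, 2.41345625e-01, 3.85041005e-03, 1.33520575e+00,
       2.99958182e-05, 1.57079033e+00]), 'joint_vel': array([ 8.15189251e-05, -1.94238581e-03,  2.51509864e-03,  1.66315255e-03,
       -5.57585092e-04,  8.88436863e-04]), 'tau': array([-2.96292365e-04, -3.73137152e+01,  2.53010398e+01,  1.08509290e-02,
       -2.30195792e-05,  5.19460954e-06]), 'eef_pos': array([0.17397206, 0.46818166, 0.24749471]), 'tool_rot': array([ 1.76958010e-01,  9.84217941e-01, -9.34635937e-04, -1.83287559e-04]), 'ft_force': array([ 0.44132859,  1.11725864, -0.14652019]), 'ft_torque': array([ 0.05975963, -0.01154331,  0.00528764]), 'grasp_force': 0.0, 'grip_width': 0.0853921933770595}
```

View pics/top0.png

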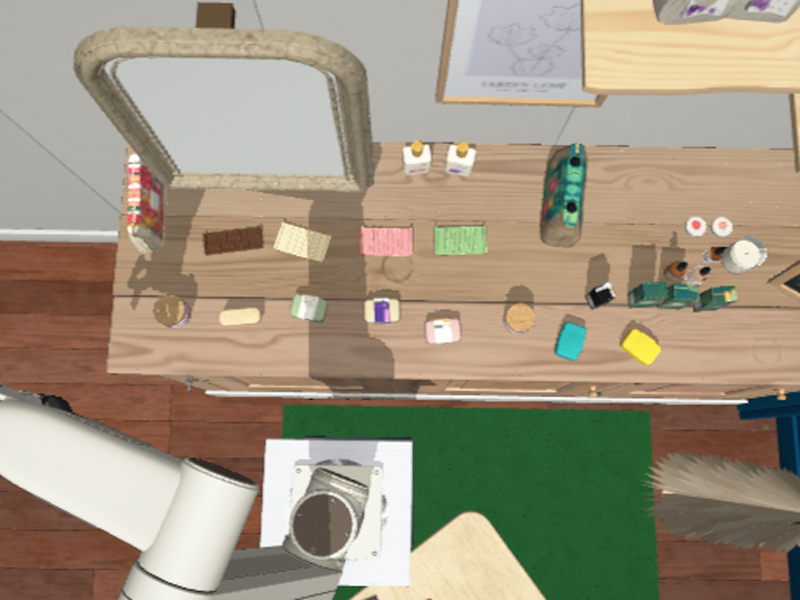

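View pics/scene0.png

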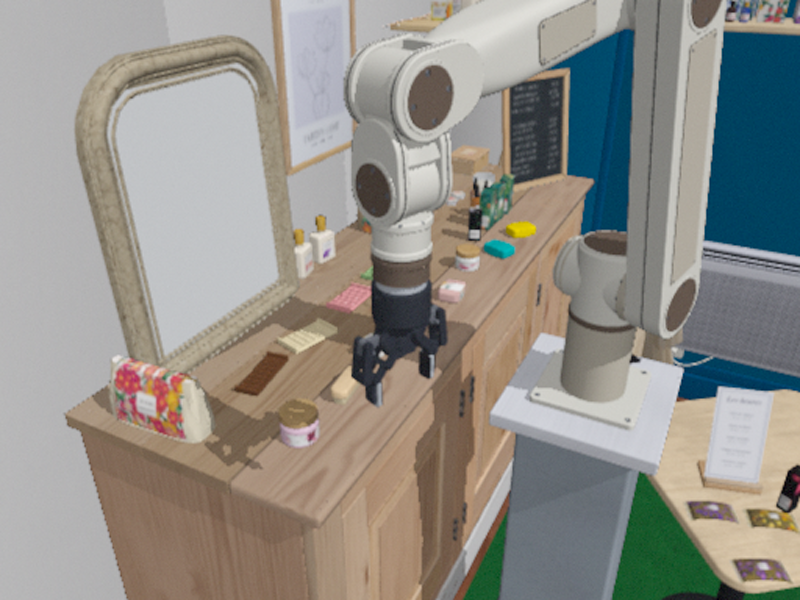

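The top view shows the dishes along row ~240 (rest at 233,240; cream 302,240; pink 387,240; green 460,240). The loose items are along row ~310: pink jar 170,311; brush 240,316; green soap 308,307; cream 382,310; pink 443,331; white jar 520,318. Turquoise and yellow look-alikes are to the right.

```bash
cat > h.py <<'E'
import numpy as np, cv2
from scipy.spatial.transform import Rotation as Ro
def world(p,d,K,e,R):
    v,u=np.mgrid[:384,:512]
    c=np.stack([(u-K[0,2])/K[0,0]*d,(v-K[1,2])/K[1,1]*d,d],-1)
    return c@Ro.from_quat(R).as_matrix().T+e
def topxy(f,u,v,z):  # pixel (orig) on plane z
    K,e=f["K"],f["e"]; r=Ro.from_quat(f["R"]).as_matrix()@np.array([(u-K[0,2])/K[0,0],(v-K[1,2])/K[1,1],1])
    return (e+r*(z-e[2])/r[2])[:2]
names=dict(rest=(233,240,.010),creamd=(302,240,.010),pinkd=(387,240,.010),greend=(460,240,.010),brush=(240,316,.033),green=(308,307,.026),cream=(382,310,.026),pink=(443,331,.026),pjar=(170,311,.058),wjar=(520,318,.052))
E
python3 - <<'E'
from h import *
f=np.load("top0.npz"); W=world(**{k:f[k] for k in f})
t=W[...,2]
ok=(W[...,0]>.3)&(W[...,0]<.9)&(f["d"]>0); print("table z pct",np.percentile(t[ok],[5,25,50,75]))
for n,(a,b,z) in names.items():
    u,v=a*.64,b*.64
    # region: seed-connected height mask
    m=((t>(.006 if z<.02 else z*.6))&(t<z+.02)&(f["d"]>0)).astype(np.uint8)
    nn,l=cv2.connectedComponents(m,connectivity=4); i=l[int(v),int(u)]
    ys,xs=np.nonzero(l==i)
    P=np.array([topxy(f,x,y,z) for x,y in zip(xs,ys)]).astype(np.float32)
    if len(P)<3000:
        c,s,ang=cv2.minAreaRect(P); b_=cv2.boxPoints((c,s,ang)); e=[b_[1]-b_[0],b_[2]-b_[1]]; L=max(e,key=np.linalg.norm)
        print(n,i,len(P),"c",np.round(c,4),"mean",np.round(P.mean(0),4),"size",np.round(s,3),"long dir deg",round(np.degrees(np.arctan2(L[1],L[0]))%180,1),"z",np.round(np.median(t[l==i]),4))
    else: print(n,"big",len(P))
p=f["p"][140:225,70:350]
cv2.imwrite("pics/crop.png",cv2.resize(p,(800,243),interpolation=cv2.INTER_CUBIC))
E
```

```text
table z pct [-0.8966662  -0.00275352  0.0059919   0.32691873]
rest big 187400
creamd 939 276 c [0.5894 0.0875] mean [0.5916 0.0863] size [0.109 0.068] long dir deg 74.1 z 0.0102
pinkd 957 288 c [ 0.5967 -0.0958] mean [ 0.5999 -0.0967] size [0.121 0.063] long dir deg 89.1 z 0.0097
greend 926 342 c [ 0.6037 -0.2663] mean [ 0.6033 -0.27  ] size [0.069 0.12 ] long dir deg 93.5 z 0.01
brush 108 270 c [0.4121 0.2214] mean [0.4119 0.2221] size [0.037 0.09 ] long dir deg 95.8 z 0.0317
green 221 325 c [0.4361 0.0727] mean [0.4357 0.073 ] size [0.078 0.054] long dir deg 76.8 z 0.0255
cream 223 324 c [ 0.4319 -0.0901] mean [ 0.4326 -0.09  ] size [0.053 0.073] long dir deg 91.0 z 0.0254
pink 242 336 c [ 0.3886 -0.2257] mean [ 0.3887 -0.2255] size [0.052 0.079] long dir deg 91.0 z 0.0252
pjar 66 339 c [0.4183 0.368 ] mean [0.4186 0.3692] size [0.066 0.072] long dir deg 91.0 z 0.0568
wjar 109 285 c [ 0.4168 -0.3932] mean [ 0.4166 -0.3926] size [0.062 0.062] long dir deg 1.0 z 0.0516
```

View pics/crop.png

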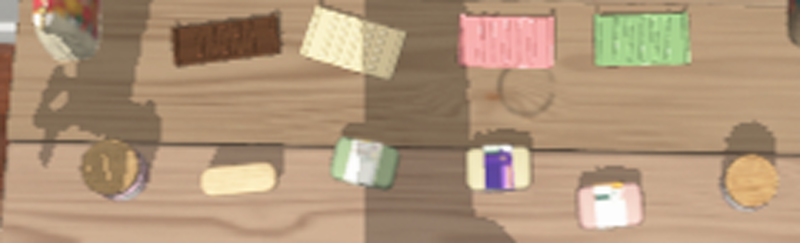

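The crop shows the dishes clearly: rest about (172..281, 13..67), cream turned (300..406, 6..79), pink (459..554, 14..68) and green (594..691, 12..66). I'll segment the dishes by colour, because the heights are too noisy.

```bash
python3 - <<'E'
from h import *
f=np.load("top0.npz"); S=5
quads=dict(rest=[(172,27),(279,13),(281,52),(176,67)],creamd=[(315,6),(406,39),(389,79),(300,53)],pinkd=[(460,14),(554,14),(554,68),(459,68)],greend=[(597,12),(690,12),(691,66),(594,66)])
img=np.ascontiguousarray(f["p"])
vis=cv2.resize(img[135:180,120:320],None,fx=4,fy=4,interpolation=cv2.INTER_CUBIC)
for n,q in quads.items():
    q=np.array(q)/ (800/280)+[70,140]
    m=np.full(img.shape[:2],cv2.GC_BGD,np.uint8)
    c=q.mean(0)
    cv2.fillConvexPoly(m,(c+(q-c)*1.35).round().astype(int),cv2.GC_PR_BGD)
    cv2.fillConvexPoly(m,(c+(q-c)*1.0).round().astype(int),cv2.GC_PR_FGD)
    cv2.fillConvexPoly(m,(c+(q-c)*.7).round().astype(int),cv2.GC_FGD)
    cv2.grabCut(img,m,None,np.zeros((1,65)),np.zeros((1,65)),4,cv2.GC_INIT_WITH_MASK)
    M=((m==1)|(m==3)).astype(np.uint8)
    ys,xs=np.nonzero(M)
    for lab,pts in(("quad",q),("gc",np.stack([xs,ys],1))):
        P=np.array([topxy(f,x,y,.011) for x,y in pts]).astype(np.float32)
        c,s,ang=cv2.minAreaRect(P); b_=cv2.boxPoints((c,s,ang)); e=[b_[1]-b_[0],b_[2]-b_[1]]; L=max(e,key=np.linalg.norm)
        print(n,lab,"c",np.round(c,4),"mean",np.round(P.mean(0),4),"size",np.round(s,3),"deg",round(np.degrees(np.arctan2(L[1],L[0]))%180,1))
    cs,_=cv2.findContours(M,0,1)
    for k in cs: cv2.polylines(vis,[((k-[120,135])*4+2).astype(np.int32)],True,(0,0,255),1)
cv2.imwrite("pics/seg.png",vis)
E
```

```text
rest quad c [0.5901 0.252 ] mean [0.5904 0.2526] size [0.052 0.134] deg 98.8
rest gc c [0.5919 0.2546] mean [0.5918 0.2539] size [0.055 0.134] deg 98.4
creamd quad c [0.586  0.0977] mean [0.5874 0.0959] size [0.123 0.063] deg 70.5
creamd gc c [0.5901 0.0978] mean [0.5902 0.0977] size [0.118 0.065] deg 74.3
pinkd quad c [ 0.595  -0.0965] mean [ 0.595  -0.0966] size [0.07  0.119] deg 91.0
pinkd gc c [ 0.5961 -0.0951] mean [ 0.5952 -0.0969] size [0.066 0.115] deg 90.8
greend quad c [ 0.6006 -0.2659] mean [ 0.6006 -0.2669] size [0.07  0.121] deg 91.0
greend gc c [ 0.603  -0.2646] mean [ 0.6018 -0.263 ] size [0.067 0.118] deg 91.0
```

View pics/seg.png

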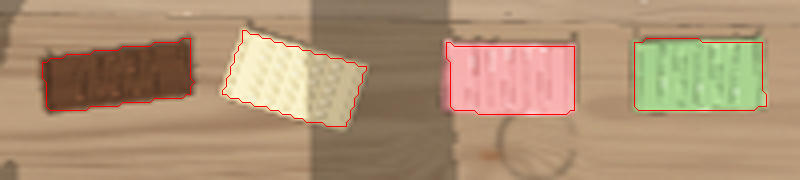

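Call:
{"method": "apply_moves", "body": {
  "targets": [
    [[0.6,-0.62,-0.2,-7,1],[0.6,-0.62,-0.2,-7,1],[0.6,-0.62,-0.2,-7,1],[0.6,-0.62,-0.2,-7,1],[0.6,-0.62,-0.2,-7,1],[0.6,-0.62,-0.2,-7,1],[0.6,-0.62,-0.2,-7,1],[0.6,-0.62,-0.2,-7,1]]
  ]
}}

```text
clock: 0.77
eef_pos: [0.3668, 0.2687, 0.1837]
tool_rot: [0.621, 0.784, -0.0, -0.0]
ft_force: [0.0, 0.6, -0.3]
grip_width: 0.0851
grasp_force: 0.0
```

Call:
{"method": "apply_moves", "body": {
  "targets": [
    [[0.58,-0.6,-0.3,-4,1],[0.57,-0.61,-0.4,-3.8,1],[0,0,-0.8,0,1],[0,0,-0.8,0,1],[0,0,-0.6,0,1],[0,0,0,0,1]]
  ]
}}

```text
clock: 1.27
eef_pos: [0.4083, 0.2193, 0.0634]
tool_rot: [0.671, 0.742, -0.005, -0.002]
ft_force: [-0.6, 0.2, -0.0]
grip_width: 0.0853
grasp_force: 0.0
```

```bash
cat > shot.py <<'E'
import sys,cv2
from workcell import imaging
p,d=imaging.camera(sys.argv[1]); x0,x1,y0,y1=map(int,sys.argv[3:7])
cv2.imwrite(f"pics/{sys.argv[2]}.png",cv2.resize(p[y0:y1,x0:x1],(800,int(800*(y1-y0)/(x1-x0))),interpolation=cv2.INTER_CUBIC))
E
python3 shot.py scene brush1 130 330 130 280
```

```text
(no output)
```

View pics/brush1.png

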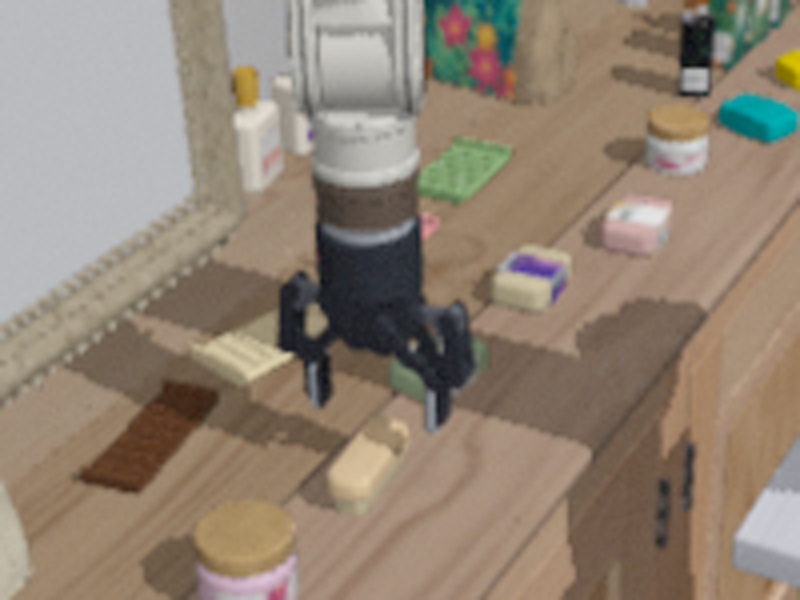

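The picture shows the gripper above the brush, with fingers at (320,400) and (430,425) and the brush at (370,465). The fingers straddle it.

Call:
{"method": "apply_moves", "body": {
  "targets": [
    [[0.08,0.06,-0.5,0,1],[0,0,-0.44,0,1],[0,0,0,0,1],[0,0,0,0,1]]
  ]
}}

```text
clock: 1.65
eef_pos: [0.4154, 0.2246, 0.0316]
tool_rot: [0.67, 0.742, -0.0, -0.0]
ft_force: [0.2, -0.3, 0.1]
grip_width: 0.0852
grasp_force: 0.0
```

Call:
{"method": "apply_moves", "body": {
  "targets": [
    [[-0.08,-0.06,-0.13,0,1],[0,0,0,0,0],[0,0,0,0,-1],[0,0,0,0,-1],[0,0,0,0,-1],[0,0,0,0,-1],[0,0,0,0,-1]]
  ]
}}

```text
clock: 2.23
eef_pos: [0.413, 0.2223, 0.0264]
tool_rot: [0.67, 0.742, 0.001, 0.0]
ft_force: [-0.4, 0.0, 5.2]
grip_width: 0.0348
grasp_force: 61.3
```

Call:
{"method": "apply_moves", "body": {
  "targets": [
    [[0,0,0.5,0,-1],[0,0,0.8,0,-1],[0.8,0.14,0.3,0.7,-1],[0.9,0.16,0,1,-1],[0.9,0.16,0,1,-1],[0.9,0.16,0,0,-1],[0.7,0.1,-0.3,0,-1],[0.25,0.05,-0.3,0,-1]]
  ]
}}

```text
clock: 2.9
eef_pos: [0.5952, 0.2534, 0.0659]
tool_rot: [0.653, 0.757, 0.003, 0.002]
ft_force: [-0.1, -0.2, 0.0]
grip_width: 0.0347
grasp_force: 60.6
```

Call:
{"method": "apply_moves", "body": {
  "targets": [
    [[0,0,-0.3,0,-1],[0,0,0,0,-1],[0,0,0,0,-1]]
  ]
}}

```text
clock: 3.15
eef_pos: [0.5878, 0.2519, 0.0517]
tool_rot: [0.653, 0.758, -0.002, -0.001]
ft_force: [-0.2, 0.1, -0.7]
grip_width: 0.0348
grasp_force: 60.6
```

```bash
python3 shot.py scene brush2 130 330 130 280
```

```text
(no output)
```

View pics/brush2.png

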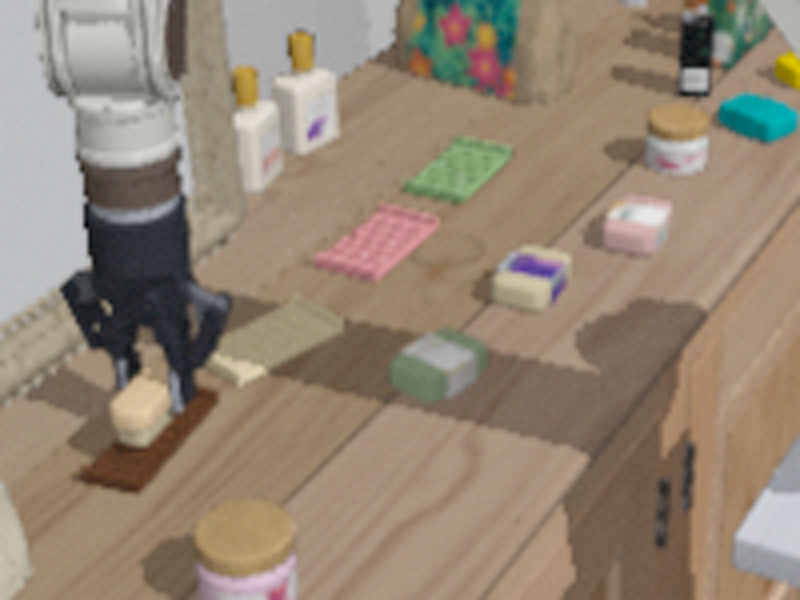

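The brush is held level over the rest, at (140,410), with the rest at (150,440).

Call:
{"method": "apply_moves", "body": {
  "targets": [
    [[0,0,-0.2,0,-1],[0,0,-0.16,0,-1],[0,0,0,0,-1],[0,0,0,0,-1],[0,0,0,0,-1]]
  ]
}}

```text
clock: 3.62
eef_pos: [0.59, 0.2527, 0.0394]
tool_rot: [0.653, 0.758, 0.0, 0.0]
ft_force: [1.4, 0.1, -0.6]
grip_width: 0.0351
grasp_force: 60.6
```

Call:
{"method": "apply_moves", "body": {
  "targets": [
    [[0,0,-0.06,0,-1],[0,0,0,0,-1],[0,0,0,0,0.3],[0,0,0,0,1],[0,0,0,0,1],[0,0,0,0,1],[0,0,0.6,0,1],[0,0,0.9,0,1]]
  ]
}}

```text
clock: 4.28
eef_pos: [0.5869, 0.2513, 0.0927]
tool_rot: [0.653, 0.758, -0.004, -0.002]
ft_force: [-0.2, -0.1, 0.1]
grip_width: 0.0852
grasp_force: 0.0
```

Call:
{"method": "apply_moves", "body": {
  "targets": [
    [[-0.55,-0.64,0,-3.1,1],[-0.55,-0.64,0,-3.1,1],[-0.55,-0.64,0,-3.1,1],[-0.55,-0.64,0,-3.1,1],[-0.55,-0.64,0,-3.1,1],[-0.55,-0.64,0,-3,1],[-0.57,-0.66,-0.2,-3,1],[0,0,-0.4,0,1]]
  ]
}}

```text
clock: 4.95
eef_pos: [0.4312, 0.0692, 0.0735]
tool_rot: [0.784, 0.621, -0.001, 0.0]
ft_force: [-1.3, 0.6, -0.3]
grip_width: 0.0858
grasp_force: 0.0
```

Call:
{"method": "apply_moves", "body": {
  "targets": [
    [[0,0,0,0,1],[0,0,0,0,1],[0,0,0,0,1]]
  ]
}}

```text
clock: 5.2
eef_pos: [0.4369, 0.0733, 0.0735]
tool_rot: [0.782, 0.623, 0.001, 0.0]
ft_force: [0.2, -0.5, -0.7]
grip_width: 0.0854
grasp_force: 0.0
```

```bash
python3 shot.py scene green1 130 330 130 280
```

```text
(no output)
```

View pics/green1.png

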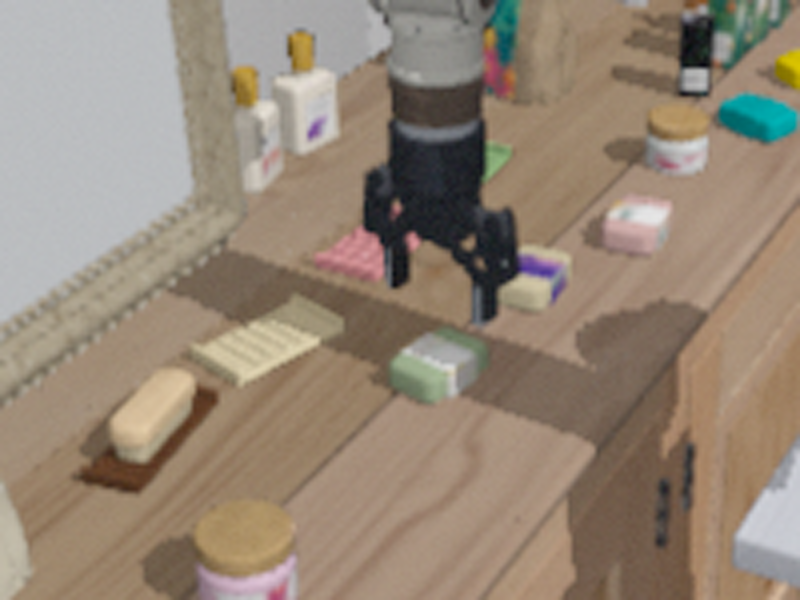

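The brush lies centred on its rest at (150,415), and the gripper is over the green soap at (440,365). Descending to grip.

Call:
{"method": "apply_moves", "body": {
  "targets": [
    [[0,0,-0.7,0,1],[0,0,-0.56,0,1],[0,0,0,0,1],[0,0,0,0,-1],[0,0,0,0,-1],[0,0,0,0,-1],[0,0,0,0,-1],[0,0,0,0,-1]]
  ]
}}

```text
clock: 5.92
eef_pos: [0.4371, 0.0732, 0.0241]
tool_rot: [0.782, 0.623, 0.002, 0.001]
ft_force: [-0.9, 0.4, 6.3]
grip_width: 0.0507
grasp_force: 62.9
```

Call:
{"method": "apply_moves", "body": {
  "targets": [
    [[0,0,0.5,0,-1],[0,0,0.8,0,-1],[0.3,-0.6,0.4,1,-1],[0.43,-0.88,0,2,-1],[0.43,-0.88,0,2,-1],[0.43,-0.88,0,2,-1],[0.43,-0.88,0,2,-1],[0.43,-0.88,0,2,-1]]
  ]
}}

```text
clock: 6.58
eef_pos: [0.5342, -0.1292, 0.0913]
tool_rot: [0.719, 0.695, 0.0, 0.001]
ft_force: [0.6, -0.4, -0.8]
grip_width: 0.0508
grasp_force: 62.8
```

Call:
{"method": "apply_moves", "body": {
  "targets": [
    [[0.43,-0.88,0,1.5,-1],[0.43,-0.88,0,1.5,-1],[0.43,-0.88,0,0,-1],[0.39,-0.84,-0.4,0,-1],[0,0,-0.4,0,-1],[0,0,-0.4,0,-1],[0,0,0,0,-1],[0,0,0,0,-1]]
  ]
}}

```text
clock: 7.25
eef_pos: [0.5995, -0.2662, 0.0414]
tool_rot: [0.701, 0.713, -0.001, -0.001]
ft_force: [-0.3, -0.6, -0.6]
grip_width: 0.0508
grasp_force: 62.9
```

Call:
{"method": "apply_moves", "body": {
  "targets": [
    [[0.03,0,-0.14,0,-1],[0,0,0,0,-1],[0,0,0,0,-1],[0,0,0,0,-1]]
  ]
}}

```text
clock: 7.58
eef_pos: [0.6024, -0.2663, 0.0379]
tool_rot: [0.701, 0.714, 0.0, 0.001]
ft_force: [0.4, -0.5, -1.1]
grip_width: 0.0503
grasp_force: 62.9
```

Call:
{"method": "apply_moves", "body": {
  "targets": [
    [[0,0,-0.07,0,-1],[0,0,0,0,-1],[0,0,0,0,0.3],[0,0,0,0,1],[0,0,0,0,1],[0,0,0,0,1],[0,0,0.6,0,1],[0,0,0.9,0,1]]
  ]
}}

```text
clock: 8.25
eef_pos: [0.5984, -0.2651, 0.0896]
tool_rot: [0.701, 0.713, -0.002, -0.005]
ft_force: [1.2, -0.7, 0.3]
grip_width: 0.0855
grasp_force: 0.0
```

Call:
{"method": "apply_moves", "body": {
  "targets": [
    [[-0.61,0.63,0,0,1],[-0.61,0.63,0,0,1],[-0.61,0.63,0,0,1],[-0.61,0.63,0,0,1],[-0.61,0.63,0,0,1],[-0.61,0.63,0,0,1],[-0.6,0.62,-0.5,0,1],[0,0,0,0,1]]
  ]
}}

```text
clock: 8.92
eef_pos: [0.4193, -0.0857, 0.0695]
tool_rot: [0.7, 0.714, -0.004, -0.008]
ft_force: [-2.7, 0.4, -0.6]
grip_width: 0.0851
grasp_force: 0.0
```

Call:
{"method": "apply_moves", "body": {
  "targets": [
    [[0,0,0,0,1],[0,0,0,0,1],[0,0,0,0,1]]
  ]
}}

```text
clock: 9.17
eef_pos: [0.4335, -0.0912, 0.0749]
tool_rot: [0.701, 0.713, 0.001, 0.002]
ft_force: [0.1, -0.3, 0.2]
grip_width: 0.0858
grasp_force: 0.0
```

```bash
python3 shot.py scene cream1 130 330 130 280
```

```text
(no output)
```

View pics/cream1.png

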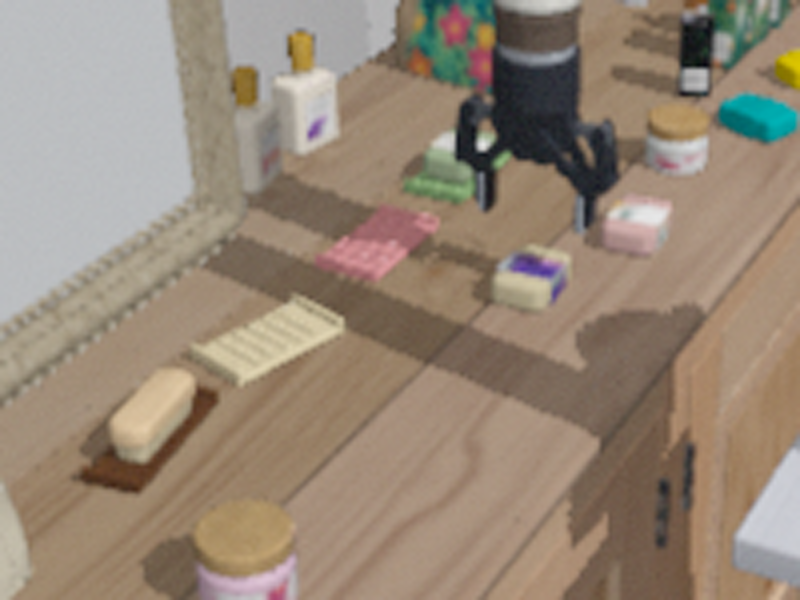

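The green soap is on its dish at (450,165), and the gripper is over the cream soap at (533,278).

Call:
{"method": "apply_moves", "body": {
  "targets": [
    [[0,0,-0.7,0,1],[0,0,-0.57,0,1],[0,0,0,0,1],[0,0,0,0,-1],[0,0,0,0,-1],[0,0,0,0,-1],[0,0,0,0,-1],[0,0,0,0,-1]]
  ]
}}

```text
clock: 9.88
eef_pos: [0.4333, -0.0911, 0.025]
tool_rot: [0.701, 0.713, 0.001, 0.002]
ft_force: [-0.6, -0.4, 5.9]
grip_width: 0.0508
grasp_force: 62.6
```

Call:
{"method": "apply_moves", "body": {
  "targets": [
    [[0,0,0.5,0,-1],[0,0,0.8,0,-1],[0.4,0.5,0.3,-2,-1],[0.6,0.72,0,-3,-1],[0.6,0.72,0,-3,-1],[0.6,0.72,0,-3,-1],[0.6,0.72,0,-3,-1],[0.6,0.72,0,-3,-1]]
  ]
}}

```text
clock: 10.55
eef_pos: [0.5686, 0.0751, 0.0881]
tool_rot: [0.799, 0.601, 0.001, 0.0]
ft_force: [0.8, -0.8, -0.8]
grip_width: 0.0508
grasp_force: 62.8
```

Call:
{"method": "apply_moves", "body": {
  "targets": [
    [[0.52,0.63,-0.2,0,-1],[0,0,-0.4,0,-1],[0,0,-0.4,0,-1],[0,0,-0.2,0,-1],[0,0,0,0,-1],[0,0,0,0,-1],[0,0,0,0,-1]]
  ]
}}

```text
clock: 11.13
eef_pos: [0.5888, 0.0984, 0.0402]
tool_rot: [0.799, 0.602, 0.001, 0.0]
ft_force: [0.5, -0.1, -0.5]
grip_width: 0.0505
grasp_force: 62.7
```

Call:
{"method": "apply_moves", "body": {
  "targets": [
    [[0,0,-0.11,0,-1],[0,0,0,0,-1],[0,0,0,0,0.3],[0,0,0,0,1],[0,0,0,0,1],[0,0,0,0,1],[0,0,0.6,0,1],[0,0,0.9,0,1]]
  ]
}}

```text
clock: 11.8
eef_pos: [0.5848, 0.0981, 0.0913]
tool_rot: [0.799, 0.602, -0.004, -0.002]
ft_force: [0.2, 0.6, -0.2]
grip_width: 0.0856
grasp_force: 0.0
```

Call:
{"method": "apply_moves", "body": {
  "targets": [
    [[-0.45,-0.74,0,1.7,1],[-0.45,-0.74,0,1.7,1],[-0.45,-0.74,0,1.7,1],[-0.45,-0.74,0,1.7,1],[-0.45,-0.74,0,1.7,1],[-0.45,-0.74,0,1.7,1],[-0.45,-0.74,0,1.7,1],[-0.45,-0.74,0,1.7,1]]
  ]
}}

```text
clock: 12.47
eef_pos: [0.4433, -0.1393, 0.0951]
tool_rot: [0.721, 0.693, 0.0, 0.0]
ft_force: [0.6, -0.4, -0.1]
grip_width: 0.0857
grasp_force: 0.0
```

Call:
{"method": "apply_moves", "body": {
  "targets": [
    [[-0.45,-0.74,0,1.7,1],[-0.45,-0.74,0,1.7,1],[-0.5,-0.7,-0.4,0,1],[0,0,0,0,1],[0,0,0,0,1],[0,0,0,0,1],[0,0,0,0,1]]
  ]
}}

```text
clock: 13.05
eef_pos: [0.3891, -0.2249, 0.0791]
tool_rot: [0.7, 0.714, 0.0, 0.0]
ft_force: [0.7, 0.8, -0.0]
grip_width: 0.0853
grasp_force: 0.0
```

```bash
python3 shot.py scene pink1 130 330 130 280
```

```text
(no output)
```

View pics/pink1.png

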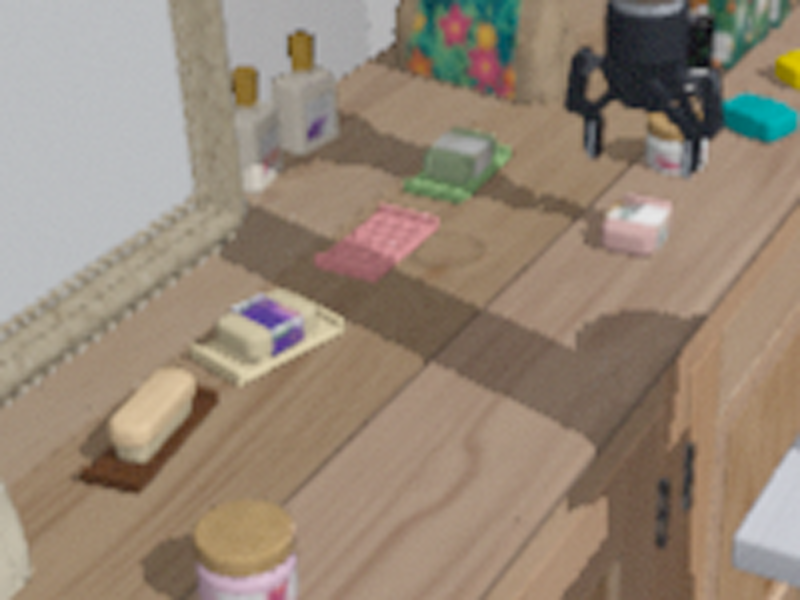

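The green, cream and brush placements look centred. The gripper is over the pink soap at (638,223).

Call:
{"method": "apply_moves", "body": {
  "targets": [
    [[0,0,-0.7,0,1],[0,0,-0.67,0,1],[0,0,0,0,1],[0,0,0,0,-1],[0,0,0,0,-1],[0,0,0,0,-1],[0,0,0,0,-1],[0,0,0,0,-1]]
  ]
}}

```text
clock: 13.77
eef_pos: [0.3899, -0.2257, 0.026]
tool_rot: [0.701, 0.714, 0.001, 0.002]
ft_force: [-0.2, 1.3, 6.6]
grip_width: 0.0509
grasp_force: 61.7
```

Call:
{"method": "apply_moves", "body": {
  "targets": [
    [[0,0,0.5,0,-1],[0,0,0.8,0,-1],[0.5,0.3,0.3,0,-1],[0.8,0.5,0,0,-1],[0.8,0.5,0,0,-1],[0.8,0.5,0,0,-1],[0.8,0.5,0,0,-1],[0.8,0.5,0,0,-1]]
  ]
}}

```text
clock: 14.43
eef_pos: [0.57, -0.1122, 0.0893]
tool_rot: [0.701, 0.713, 0.0, 0.001]
ft_force: [0.7, -0.2, -0.2]
grip_width: 0.0506
grasp_force: 62.2
```

Call:
{"method": "apply_moves", "body": {
  "targets": [
    [[0.66,0.42,-0.2,0,-1],[0,0,-0.4,0,-1],[0,0,-0.4,0,-1],[0,0,-0.2,0,-1],[0,0,0,0,-1],[0,0,0,0,-1],[0,0,0,0,-1]]
  ]
}}

```text
clock: 15.02
eef_pos: [0.5951, -0.097, 0.0412]
tool_rot: [0.701, 0.713, 0.001, 0.001]
ft_force: [-0.6, -0.0, -1.6]
grip_width: 0.0508
grasp_force: 62.2
```

Release, then retreat up and back, clear of the view.

Call:
{"method": "apply_moves", "body": {
  "targets": [
    [[0.02,0,-0.11,0,-1],[0,0,0,0,-1],[0,0,0,0,0.3],[0,0,0,0,1],[0,0,0,0,1],[0,0,0,0,1],[0,0,0.6,0,1],[0,0,0.9,0,1]]
  ]
}}

```text
clock: 15.68
eef_pos: [0.5919, -0.096, 0.0919]
tool_rot: [0.701, 0.713, -0.003, -0.004]
ft_force: [0.4, -0.7, 0.5]
grip_width: 0.0853
grasp_force: 0.0
```

Call:
{"method": "apply_moves", "body": {
  "targets": [
    [[-0.5,0,0.8,0,1],[-0.8,0,0.5,0,1],[-0.9,0,0.3,0,1],[-0.9,0,0,0,1],[-0.9,0,0,0,1],[-0.9,0,0,0,1],[0,0,0,0,1],[0,0,0,0,1]]
  ]
}}

```text
clock: 16.35
eef_pos: [0.3973, -0.0963, 0.1597]
tool_rot: [0.701, 0.713, -0.0, -0.0]
ft_force: [0.6, 0.5, 0.9]
grip_width: 0.0855
grasp_force: 0.0
```

```bash
python3 shot.py scene end_s 130 330 130 280; python3 shot.py top end_t 70 350 100 230
```

```text
(no output)
```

View pics/end_s.png

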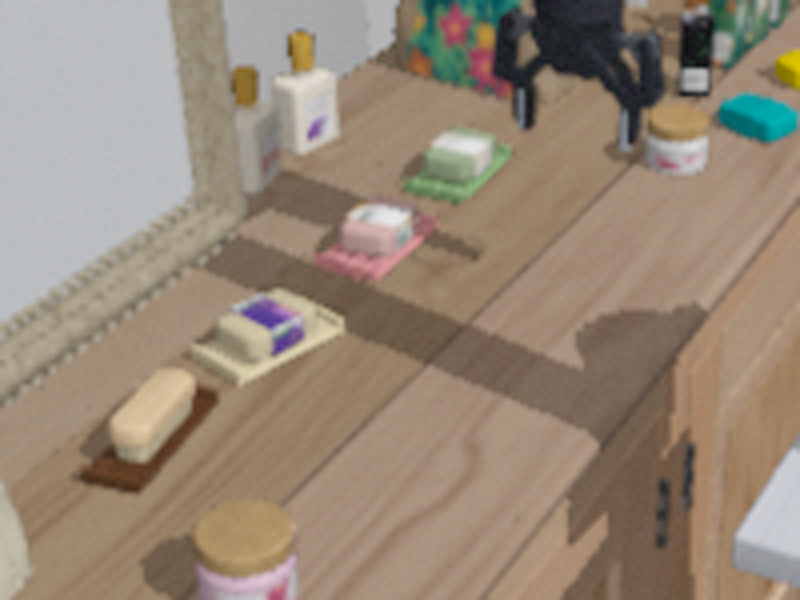

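View pics/end_t.png

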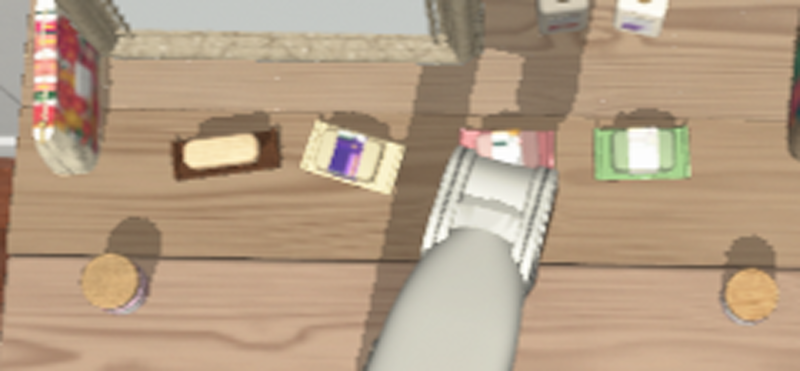

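The closing views show all four items centred and aligned on their own dishes, with both jars where they started.

```bash
python3 -c "
from workcell import order
print(order.job_done())"
```

```text
the job is handed in; nothing more can be done
None
```

I put the three soaps on their matching dishes and the brush on its rest, then handed the job in at about 16 s of the 106 s allowed. In the last pictures all four looked centred and both jars were where they started; the hand-in returned no verdict.

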